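# Find the heavy side of an unbalanced flywheel and hold it down

### The job

The flywheel on the bench stand is out of balance, but its bearing is so stiff that it stays wherever it is left. Take the wooden crank handle, turn the wheel through one full turn and feel through the handle which side is heavy, then turn it so that the heavy side points straight down and hold it there. Finish while still gripping the handle with the wheel at rest, so that the light spot can be marked at the top, and leave the bowl, the stamp and the clay beside the stand where they are.

Things in the scene. Friction and masses are not known exactly. Their poses are not given: they have to be found in the camera images.
- stand: Grey bench stand of the flywheel, screwed down at a different place and yaw (up to 0.35 rad) each time. Foot plate 130 x 170 x 14 mm, reaching 20 mm in front of the wheel's face; upright and bearing stand behind the wheel. Origin on the table, 20 mm behind the wheel's front face; x runs along the level axle away from the robot, y left, z up.
- axle (a point): Centre of the flywheel's front face, on the axle, 150 mm above the table; frame as the stand's. The wheel is a plain dark disc 150 mm across, 26 mm thick. An unseen slug of 0.51 to 0.69 kg is cast in, 45 mm from the axle, at an angle to the crank that differs each time but never changes during the work; the rest is balanced. It helps with up to 3.8 to 5 N at the crank going down, hinders coming up.
- crank (a point): Middle of the crank handle, where to grip: on its axis, 60 mm from the axle, 55 mm in front of the wheel's face; it goes round with the wheel. The handle is a round wooden sleeve, 16 mm in diameter (19 at the ends), 80 mm long, parallel to the axle, 10 to 90 mm in front of the face. It spins freely on its pin, so a gripper can keep its orientation all the way round.
- flywheel (a joint): Turn of the wheel, rad: 0 with the crank straight up, growing anticlockwise seen from the robot (1.57: crank at the left, 3.14: straight down). Starts anywhere from -3.1 to 3.1, no stops, tells nothing of the slug. Dry friction of 0.31 N m (5 N at the crank) resists all turning and holds the wheel wherever it is left; with the slug, turning takes 0.1 to 10 N at the crank: grip firmly.
- glazed_bowl_mid (a point): Small glazed bowl, 68 mm across, 47 mm high; point on its axis 25 mm up. Bystander.
- stamp_mid (a point): Stamp, waisted knob 42 mm across, 52 mm high; point on its axis 25 mm up. Bystander.
- clay_lump_0_mid (a point): Lump of clay, about 56 mm across, 48 mm high; point in its middle 25 mm up. Bystander.
- handle: The wooden sleeve on the crank pin that the gripper holds; origin on its axis, at its inner end 10 mm in front of the wheel's face.

How it is judged:
On the way, in this order (a step that is already met when the one before it is completed fails the run):
1. the crank has been turned to the far side of its circle, about half a turn from its start, with the gripper on the handle (distance of crank from where it was at the start of the episode above 0.105 m and contact force between the fingers and handle above 0.5 N).
2. and on round to where it stood at the start (within about 30 degrees) (distance of crank from where it was at the start of the episode below 0.031 m and contact force between the fingers and handle above 0.5 N).
At the end, for the whole second after the job is handed in: The wheel's heavy slug lies straight below the axle within 18 degrees either way, the wheel is at rest (under 0.05 rad/s), and the gripper is still holding the crank handle (over 1 N) (z of slug_c0 in the frame of axle below -0.0428 m and y of slug_c0 in the frame of axle between -0.0139 and 0.0139 m and velocity of joint flywheel between -0.05 and 0.05 rad/s and contact force between the fingers and handle above 1 N); the arm keeps its last pose, push and grip.
It fails at once if a bystander (bowl, stamp, clay) was moved by more than 30 mm or knocked over (distance of any of glazed_bowl_mid, stamp_mid, clay_lump_0_mid from where it was at the start of the episode above 0.03 m or angle between any of glazed_bowl_mid, stamp_mid, clay_lump_0_mid's own z axis and vertical above 0.5 rad).
It also fails if it takes over 72 s, if anything falls off the work surface, if the arm or the gripper's body presses on something with over 40 N, if the wrist force passes 120 N, or if a joint passes its speed limit or range.

### The arm

A 6-joint arm with a two-finger parallel gripper is mounted at the origin on a cart in front of the work surface, level with it; the furniture and walls round the work are solid. World frame = base frame: x ahead of the robot, y to its left, z up, the work surface at z = 0. Lengths are in m, angles in rad, forces in N, time in s.
With the tool pointing down it reaches from about 0.2 to 0.875 m from the base axis. Payload 3.4 kg.
Tool frame: the origin (TCP) lies between the finger pads; the fingertips stand 25 mm ahead of it and the grasp point (between the pads) lies 6 mm ahead of it (robot.finger_overhang is the y of the fingertips in the tool frame, in m); y points along the fingers, x is the direction in which the jaws open and shut, and the axes are right-handed (so a half turn about y gives the same grasp; the last joint's range is limited). The gripper opens to 94 mm and grips with 3 to 60 N. Pads are 16 mm wide; open, the fingers measure 119 mm over their backs; the gripper's body (75 mm by 177 mm) begins 78 mm behind the grasp point.
Start: joints at [1.048, 0.276, 1.505, -0, 1.361, -0.121], TCP at [0.225, 0.529, 0.199] pointing down, gripper open.
Joint ranges: [-2.89, 2.89], [-0.75, 2.08], [0.22, 2.7], [-1.18, 4.32], [0.11, 2.71], [-2.7, 2.7]. Speed limits (rad/s): [2.57, 2.57, 3.14, 3.14, 3.14, 3.14].

### API

Orientations are given as a rotation vector (axis times angle).
In Python, from station import telemetry, eyes, robot gives the robot as it stands.
- The arm moves only by the tool arm_command, never from a script. Its argument "rows" is a list of rows, each an object of numbers: "dx", "dy", "dz": the shift along the tool's x, y, z in mm; "spin": the turn about the tool's y in rad; "gripper": the opening in per cent of the stroke, from 0 (shut) to 100 (fully open). In form: [{"dx": .., "dy": .., "dz": .., "spin": .., "gripper": ..}, ...]. A call has 1 to 8 rows; each row is the pose to reach, as a shift and turn from the pose commanded when the call began, along the tool's axes at that moment; what a row does not reach only later rows make up. A row lasts 1/12 s, in which the tool goes at most 41.7 mm and 7.16 degrees, less where a joint would pass 70% of its speed; a pose out of reach is approached as far as the arm can. A call with a gripper value outside its range is refused whole. The fingers move at their own pace and stop on an object; "grip_force" is the grip in N (left out, the last holds). Time passes only in rows, so rows that repeat a pose let the fingers close. It gives the time, the measured TCP pose, the force and the opening at its end, in the units of the state.
- telemetry.observe(): the state, without advancing time (a new reading comes with each control period).
- eyes.capture(name): name is "scene" or "side" or "wrist"; returns a dict with "color" (420x560x3 uint8, red, green, blue), "fx", "fy", "cx", "cy" (pixels), "distortion" ([k1, k2, p1, p2, k3] as OpenCV has them; the pictures are not rectified), "R" (3x3) and "t" (3): a world point X has camera coordinates R X + t; the wrist camera has in their place "T_tool_cam" (4x4, takes a point from camera to tool coordinates, whose origin is the TCP and whose axes are the tool frame's). Camera axes: x right, y down, z forward; pixel columns grow to the right and rows downward; lengths in m; the calibration is good to about 2 mm. A picture is of the moment at which its call begins: read the wrist's pose just before it. There is no depth.
- robot.close_job(): hands the job in, once; it reports no verdict.
The state is a dict: "time_s": time; "q": joint angles; "joint_vel": joint speeds; "joint_efforts": joint torques, N m; "ee_pos": TCP position; "ee_rot": TCP orientation; "wrist_force": force on the tool from outside, world axes, zero at the start; "torque": the same for the moment, N m; "grip_width": finger opening in m.
Only numpy, scipy, OpenCV 4.12 (cv2) and the standard library are available. Lean on these libraries where they do the work, as an engineer would, in place of code of your own. Each camera call takes 0.05 s, during which the arm holds its last target.

## Working session

There is one attempt and no reset: what is moved stays moved. The work goes in short steps, Python scripts to look and compute and a tool call to move; the robot and the scene stay as the last step left them, time stands still between calls to the robot, and variables do not carry over. Pictures are saved under pics/ and viewed, and the job is handed in when it is done.

Besides the shell and the picture viewer there is one more tool, called after "Call:" by a JSON object that holds its "fn" and its "kwargs", one argument or row to a line. arm_command: Moves the arm, as the interface text tells. Its arguments: {"type":"object","properties":{"rows":{"type":"array"},"grip_force":{"type":"number"}},"required":["rows"]}

```bash
ls; mkdir -p pics
python3 - <<'E'
from station import telemetry, eyes, robot
import cv2
print(telemetry.observe())
for n in ["scene","side","wrist"]:
    c=eyes.capture(n); cv2.imwrite(f"pics/{n}0.png",c["color"][:,:,::-1])
    print(n,{k:v for k,v in c.items() if k!="color"})
E
```

```text
pics
{'time_s': 0.0, 'q': array([ 1.04800921e+00,  2.76600137e-01,  1.50611225e+00, -5.07192582e-06,
        1.36070774e+00, -1.21010125e-01]), 'joint_vel': array([-0.00217408,  0.0011647 ,  0.00048781, -0.00015591, -0.00170378,
        0.00081057]), 'joint_efforts': array([-1.01693386e-03, -4.04570925e+01, -2.37221467e+01,  7.04255886e-02,
        3.44145996e-02, -1.38754071e-04]), 'ee_pos': array([0.22457743, 0.52870118, 0.19851016]), 'ee_rot': array([-1.37374126, -0.90712238,  0.90981003]), 'wrist_force': array([ 0.1486674, -0.4450155, -0.9698002]), 'torque': array([-0.06146818, -0.04193329, -0.0131049 ]), 'grip_width': 0.09418259535171411}
scene {'fx': 489.63369094772435, 'fy': 489.63369094772435, 'cx': 268.5749304457869, 'cy': 213.09892302297288, 'distortion': array([-0.06927217,  0.        ,  0.        ,  0.        ,  0.        ]), 'R': array([[ 0.5298016 , -0.84811115,  0.00421142],
       [-0.3924635 , -0.24956164, -0.88526346],
       [ 0.75185282,  0.46736117, -0.46507083]]), 't': array([-0.24563597,  0.35702825,  0.71748307])}
side {'fx': 473.45369255633835, 'fy': 473.4536
[... 205 characters left out ...]
       [-0.02204266, -0.3638924 , -0.93118013],
       [ 0.11429337,  0.92438278, -0.36394161]]), 't': array([-0.57344689,  0.17997226,  1.05456349])}
wrist {'fx': 374.584459073868, 'fy': 374.584459073868, 'cx': 273.39788685437753, 'cy': 208.4823383620466, 'distortion': array([-0.07222971,  0.        ,  0.        ,  0.        ,  0.        ]), 'T_tool_cam': array([[ 9.99999639e-01,  6.52392612e-04, -5.44131060e-04,
         6.53247075e-04],
       [ 6.98806767e-04, -2.67479792e-01,  9.63563217e-01,
        -1.85232153e-01],
       [ 4.83077461e-04, -9.63563249e-01, -2.67480152e-01,
         7.85693533e-02],
       [ 0.00000000e+00,  0.00000000e+00,  0.00000000e+00,
         1.00000000e+00]])}
```

View pics/scene0.png

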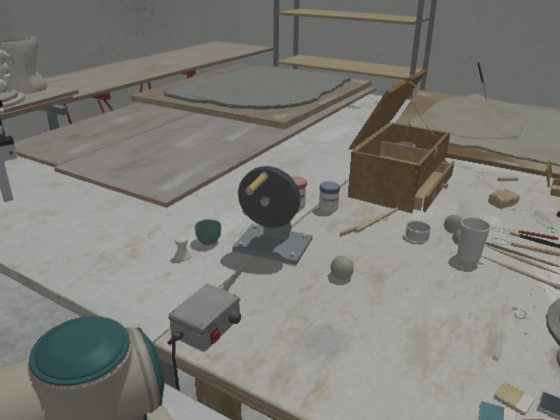

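View pics/side0.png

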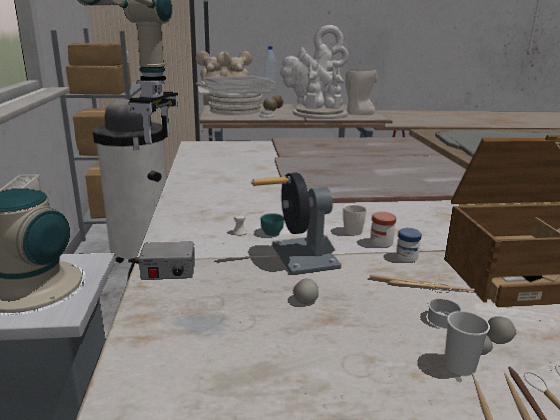

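View pics/wrist0.png

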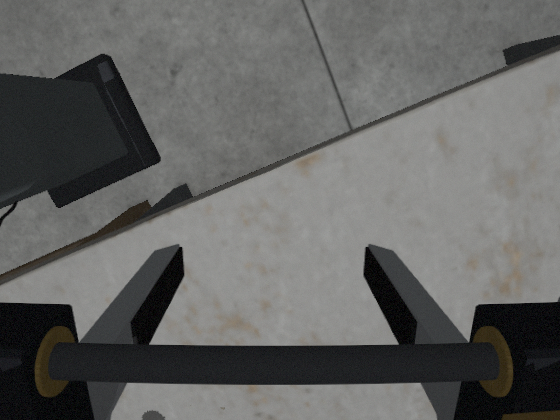

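The scene view shows the wheel at about (268,198), with the handle running from (265,178) to (250,190). In the side view the handle runs from (252,182) to (287,182). The bowl, stamp and clay are clear of the circle. Next I triangulate the handle and the wheel.

```bash
cat > h.py <<'E'
import numpy as np, cv2
from scipy.spatial.transform import Rotation as Ro
def K(c): return np.array([[c["fx"],0,c["cx"]],[0,c["fy"],c["cy"]],[0,0,1.]])
def ray(c,uv):
    p=cv2.undistortPoints(np.array([[uv]],float),K(c),c["distortion"])[0,0]
    d=c["R"].T@np.array([p[0],p[1],1]); o=-c["R"].T@c["t"]; return o,d/np.linalg.norm(d)
def tri(rs):
    A=sum(np.eye(3)-np.outer(d,d) for o,d in rs); b=sum((np.eye(3)-np.outer(d,d))@o for o,d in rs)
    X=np.linalg.solve(A,b); return X,[np.linalg.norm(np.cross(X-o,d)) for o,d in rs]
def plane(c,uv,z):
    o,d=ray(c,uv); return o+d*(z-o[2])/d[2]
def proj(c,X):
    return cv2.projectPoints(np.array(X,float).reshape(-1,3),cv2.Rodrigues(c["R"])[0],c["t"],K(c),c["distortion"])[0].reshape(-1,2)
E
python3 - <<'E'
from h import *
from station import telemetry, eyes
s=telemetry.observe()
print("tool axes\n",Ro.from_rotvec(s["ee_rot"]).as_matrix().round(3))
C={n:eyes.capture(n) for n in["scene","side"]}
roi={"scene":(225,155,310,235),"side":(235,160,320,260)}
E={}
for n,c in C.items():
    x0,y0,x1,y1=roi[n]; im=c["color"][y0:y1,x0:x1]
    cv2.imwrite(f"pics/crop_{n}.png",cv2.resize(im[:,:,::-1],None,fx=7,fy=6,interpolation=cv2.INTER_NEAREST))
    hsv=cv2.cvtColor(im,cv2.COLOR_RGB2HSV)
    m=cv2.inRange(hsv,(8,110,90),(25,255,255))
    k,l,st,_=cv2.connectedComponentsWithStats(m); i=1+np.argmax(st[1:,4])
    ys,xs=np.where(l==i); P=np.c_[xs+x0,ys+y0].astype(float); mu=P.mean(0)
    v=np.linalg.svd(P-mu,full_matrices=False)[2][0]; t=(P-mu)@v
    E[n]=[mu+v*t.min(),mu+v*t.max(),mu]; print(n,len(P),np.round(E[n],1))
E
```

```text
tool axes
 [[ 0.391 -0.001 -0.92 ]
 [ 0.92  -0.001  0.391]
 [-0.001 -1.     0.   ]]
scene 1 [[298. 186.]
 [298. 186.]
 [298. 186.]]
side 160 [[285.9 179.2]
 [253.1 181.6]
 [270.4 180.3]]
```

View pics/crop_scene.png

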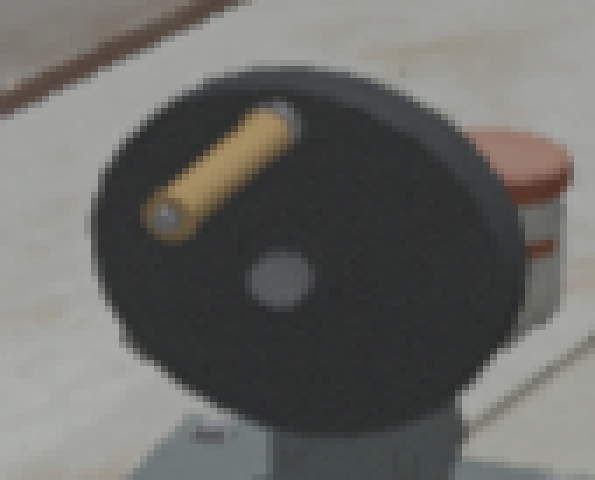

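View pics/crop_side.png

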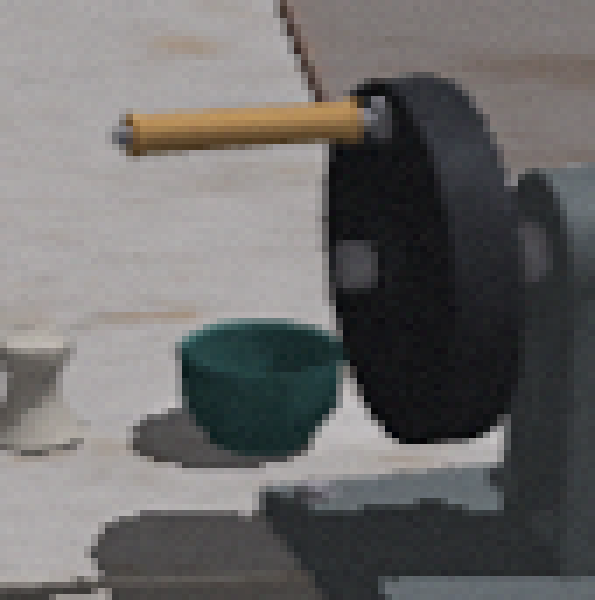

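The hub disc is at about (265,202) in the scene view and (286,204) in the side view. The handle runs from (249,191) to (265,175) in the scene view. I'll loosen the mask.

Run:
```python
from h import *
from station import telemetry, eyes
C={n:eyes.capture(n) for n in["scene","side"]}
roi={"scene":(235,165,285,200),"side":(240,165,300,200)}
E={}
for n,c in C.items():
    x0,y0,x1,y1=roi[n]; im=c["color"][y0:y1,x0:x1].astype(int)
    m=((im[:,:,0]-im[:,:,2])>38).astype(np.uint8)
    k,l,st,_=cv2.connectedComponentsWithStats(m); i=1+np.argmax(st[1:,4])
    ys,xs=np.where(l==i); P=np.c_[xs+x0,ys+y0].astype(float); mu=P.mean(0)
    v=np.linalg.svd(P-mu,full_matrices=False)[2][0]; t=(P-mu)@v
    E[n]=[mu+v*t.min(),mu+v*t.max(),mu]; print(n,len(P),np.round(E[n],1))
    if E[n][0][0]<E[n][1][0]: E[n][0],E[n][1]=E[n][1],E[n][0]  # 0: inner (right)
R=lambda a,b: tri([ray(C["scene"],a),ray(C["side"],b)])
I,e1=R(E["scene"][0],E["side"][0]);O,e2=R(E["scene"][1],E["side"][1]);M,e3=R(E["scene"][2],E["side"][2])
H,e4=R((265.1,201.7),(285.9,204.2))
for a,e in((I,e1),(O,e2),(M,e3),(H,e4)): print(a.round(4),np.round(e,4))
d=I-O; print("len",np.linalg.norm(d),"yaw",np.arctan2(d[1],d[0]),d[2])
yaw=np.arctan2(d[1],d[0]); Rz=np.array([[np.cos(yaw),-np.sin(yaw),0],[np.sin(yaw),np.cos(yaw),0],[0,0,1]])
r=Rz.T@(M-H); print("rel M",r, "theta",np.arctan2(r[1],r[2]),np.hypot(r[1],r[2]))
# wheel silhouette check, bystanders
for nm,uv in(("bowl",(207,243)),("stamp",(183,258)),("clay",(342,276))): print(nm,plane(C["scene"],uv,0.005).round(3))
```

```text
scene 132 [[264.5 174.5]
 [249.  190. ]
 [257.  181.9]]
side 204 [[286.  179.1]
 [253.2 181.9]
 [269.7 180.5]]
[0.5857 0.088  0.2148] [0.0018 0.0018]
[0.5067 0.0769 0.2117] [0.0005 0.0005]
[0.5461 0.0822 0.2134] [0.0013 0.0013]
[0.586  0.0867 0.1492] [0.0004 0.0004]
len 0.0797974213384193 yaw 0.14020511552195067 0.0030332641520358916
rel M [-0.0402089   0.00112791  0.06424424] theta 0.017554764850980335 0.06425414271376212
bowl [0.552 0.24  0.005]
stamp [0.466 0.245 0.005]
clay [ 0.603 -0.111  0.005]
```

Crank angle is about 0 (straight up) and yaw about 0.14. I'll rise, then move over the handle while spinning to square up.

Call:
{"fn": "arm_command", "kwargs": {
  "rows": [
    {"dx":0,"dy":-42,"dz":0,"spin":0,"gripper":100},
    {"dx":-20,"dy":-91,"dz":-30,"spin":-0.1,"gripper":100},
    {"dx":-289,"dy":-91,"dz":-463,"spin":-0.2,"gripper":100},
    {"dx":-289,"dy":-91,"dz":-463,"spin":-0.3,"gripper":100},
    {"dx":-289,"dy":-91,"dz":-463,"spin":-0.4,"gripper":100},
    {"dx":-289,"dy":-91,"dz":-463,"spin":-0.54,"gripper":100},
    {"dx":-289,"dy":-91,"dz":-463,"spin":-0.54,"gripper":100},
    {"dx":-289,"dy":-91,"dz":-463,"spin":-0.54,"gripper":100}
  ],
  "grip_force": 40
}}

```text
time_s: 1.02
ee_pos: [0.38, 0.3066, 0.2824]
ee_rot: [-1.14, -1.312, 1.311]
wrist_force: [0.1, 0.4, 0.4]
grip_width: 0.0937
```

```bash
cat >> h.py <<'E'
def togo(s,target,yawx):
    Rm=Ro.from_rotvec(s["ee_rot"]).as_matrix()
    d=Rm.T@(np.array(target)-s["ee_pos"])*1000
    cur=np.arctan2(Rm[1,0],Rm[0,0]); return d.round(1), -((yawx-cur+np.pi)%(2*np.pi)-np.pi)
E
python3 - <<'E'
from h import *
from station import telemetry, eyes
s=telemetry.observe();print(s["time_s"],s["ee_pos"],s["q"])
print(togo(s,(0.538,0.0811,0.29),np.pi/2+0.14))
E
```

```text
1.0167 [0.37995536 0.30662318 0.28236847] [ 5.36314103e-01  1.04977455e-01  1.52267138e+00  6.67979608e-05
  1.51315212e+00 -1.17455595e+00]
(array([-245.4,   -7.6, -125. ]), np.float64(7.003654442350182e-05))
```

Call:
{"fn": "arm_command", "kwargs": {
  "rows": [
    {"dx":-245,"dy":-7,"dz":-125},
    {"dx":-245,"dy":-7,"dz":-125},
    {"dx":-245,"dy":-7,"dz":-125},
    {"dx":-245,"dy":-7,"dz":-125},
    {"dx":-245,"dy":-7,"dz":-125},
    {"dx":-245,"dy":-7,"dz":-125},
    {"dx":-245,"dy":-7,"dz":-125},
    {"dx":-245,"dy":-7,"dz":-125}
  ]
}}

```text
invalid input at $.rows[0]: expected keys dx, dy, dz, spin, gripper
```

Run:
```python
from h import *
from station import telemetry, eyes
s=telemetry.observe();print(s["time_s"],s["ee_pos"],s["q"],s["wrist_force"])
print(togo(s,(0.538,0.0811,0.2175),np.pi/2+0.14))
for n in["wrist","side","scene"]:
    c=eyes.capture(n); cv2.imwrite(f"pics/{n}1.png",c["color"][:,:,::-1])
```

```text
1.0167 [0.37995536 0.30662318 0.28236847] [ 5.36314103e-01  1.04977455e-01  1.52267138e+00  6.67979608e-05
  1.51315212e+00 -1.17455595e+00] [0.10749725 0.35690416 0.36438466]
(array([-245.4,   64.9, -125. ]), np.float64(7.003654442350182e-05))
```

View pics/wrist1.png

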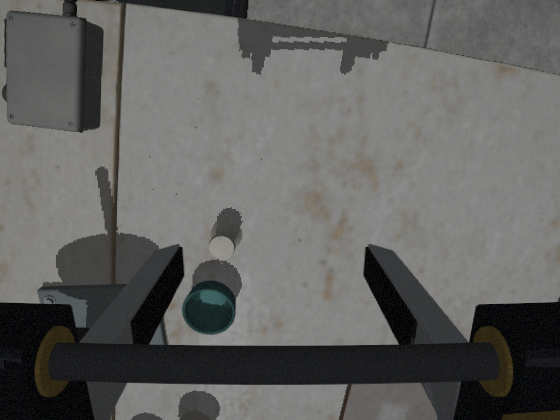

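View pics/side1.png

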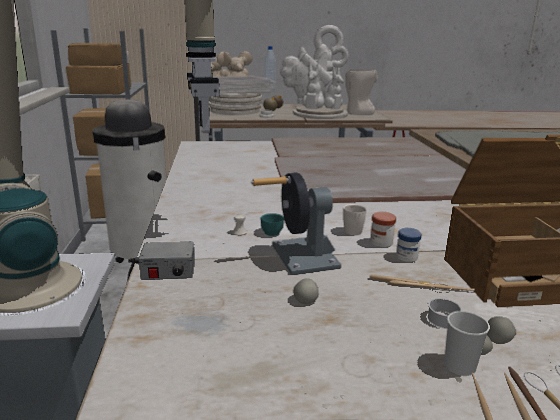

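The call was refused because every row needs all five keys. The wrist view shows the stamp (222,247), the bowl (210,308) and the plate corner (45,295), so I'm on the expected side. Retrying.

Call:
{"fn": "arm_command", "kwargs": {
  "rows": [
    {"dx":-245,"dy":-7,"dz":-125,"spin":0,"gripper":100},
    {"dx":-245,"dy":-7,"dz":-125,"spin":0,"gripper":100},
    {"dx":-245,"dy":-7,"dz":-125,"spin":0,"gripper":100},
    {"dx":-245,"dy":-7,"dz":-125,"spin":0,"gripper":100},
    {"dx":-245,"dy":-7,"dz":-125,"spin":0,"gripper":100},
    {"dx":-245,"dy":-7,"dz":-125,"spin":0,"gripper":100},
    {"dx":-245,"dy":-7,"dz":-125,"spin":0,"gripper":100},
    {"dx":-245,"dy":-7,"dz":-125,"spin":0,"gripper":100}
  ]
}}

```text
time_s: 1.83
ee_pos: [0.5398, 0.0802, 0.2883]
ee_rot: [-1.144, -1.308, 1.309]
wrist_force: [-0.6, 0.5, 0.0]
grip_width: 0.0941
```

Run:
```python
from h import *
from station import telemetry, eyes
s=telemetry.observe();print(s["time_s"],s["ee_pos"],s["q"],s["wrist_force"],s["joint_vel"].round(3))
print(togo(s,(0.538,0.0811,0.2175),np.pi/2+0.14))
for n in["wrist","side"]:
    c=eyes.capture(n); cv2.imwrite(f"pics/{n}2.png",c["color"][:,:,::-1])
```

```text
1.8333 [0.53978858 0.08015144 0.28828699] [ 2.10569541e-02  1.94022209e-01  1.39952365e+00 -1.59412696e-03
  1.54721750e+00 -1.68454659e+00] [-0.56697345  0.502153    0.02867838] [ 0.057 -0.033  0.042  0.065  0.036  0.048]
(array([ 1.3, 70.8,  1.7]), np.float64(-0.005156402570581697))
```

View pics/wrist2.png

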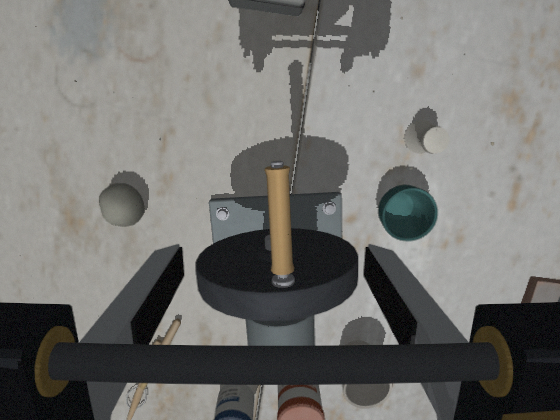

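View pics/side2.png

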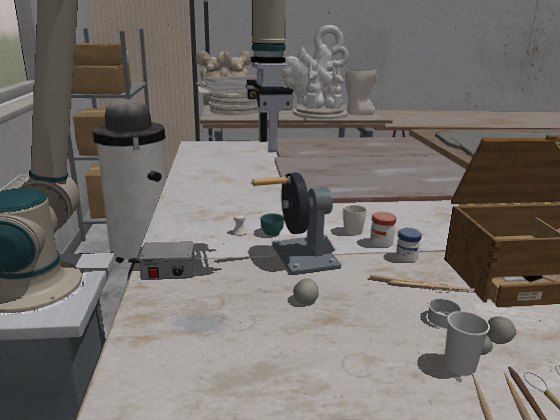

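The gripper is over the handle, whose ends sit at (278,167) and (283,275). The plate's front edge runs from (209,201) to (342,195). I'll refine the yaw and the handle's lateral position from this view.

```bash
cat >> h.py <<'E'
def wristcam(c,s):
    T=np.eye(4);T[:3,:3]=Ro.from_rotvec(s["ee_rot"]).as_matrix();T[:3,3]=s["ee_pos"]
    W=np.linalg.inv(T@c["T_tool_cam"]); c["R"]=W[:3,:3];c["t"]=W[:3,3]; return c
E
python3 - <<'E'
from h import *
from station import telemetry, eyes
s=telemetry.observe();c=wristcam(eyes.capture("wrist"),s)
im=c["color"][150:300,250:310].astype(int); m=(im[:,:,0]-im[:,:,2]>38).astype(np.uint8)
k,l,st,_=cv2.connectedComponentsWithStats(m); i=1+np.argmax(st[1:,4])
ys,xs=np.where(l==i);r=np.arange(ys.min(),ys.max()+1)
cx=np.array([xs[ys==y].mean() for y in r]); p=np.polyfit(r,cx,1)
o=[(np.polyval(p,r[j])+250,r[j]+150) for j in(1,-2)]
print(o)
A=plane(c,o[0],.21);B=plane(c,o[1],.21);d=B-A;print("handle",A,B,np.linalg.norm(d),np.arctan2(d[1],d[0]))
P=plane(c,(209.5,201),.014);Q=plane(c,(342,195),.014);e=P-Q
print("plate",P,Q,np.linalg.norm(e),"yaw",np.arctan2(e[1],e[0])+np.pi/2,(P+Q)/2)
yaw=np.arctan2(d[1],d[0]);
for y in(.14,yaw,np.arctan2(e[1],e[0])+np.pi/2):
  n=np.array([-np.sin(y),np.cos(y),0]);x=np.array([np.cos(y),np.sin(y),0])
  print(y,"lat handle",n@(A+B)/2,"plate",n@(P+Q)/2,"fwd",x@(A+B)/2,x@(P+Q)/2)
print(s["ee_pos"])
E
```

```text
[(np.float64(271.74767334783206), np.int64(172)), (np.float64(275.90653225964456), np.int64(276))]
handle [0.50519215 0.07898726 0.21      ] [0.58493986 0.09322642 0.21      ] 0.08100896439476163 0.1766905598789517
plate [0.58666221 0.00997954 0.014     ] [0.55583741 0.17513983 0.014     ] 0.1680121674590196 yaw 0.18451282189128526 [0.57124981 0.09255969 0.014     ]
0.14 lat handle 0.009204159452755918 plate 0.011940104630328017 fwd 0.551748693895379 0.578576768224464
0.1766905598789517 lat handle -0.011041461894023214 plate -0.009291474301224017 fwd 0.551714984286027 0.5786253635410031
0.18451282189128526 lat handle -0.015356739246872916 plate -0.013817303083449731 fwd 0.551611736936581 0.5785349816244031
[0.53691423 0.08367531 0.28851968]
```

Yaw is about 0.18, and the handle is within about 2 mm of the tool's line. Descending and gripping.

Call:
{"fn": "arm_command", "kwargs": {
  "rows": [
    {"dx":0,"dy":30,"dz":0,"spin":-0.04,"gripper":100},
    {"dx":0,"dy":55,"dz":0,"spin":-0.04,"gripper":100},
    {"dx":0,"dy":72,"dz":0,"spin":-0.04,"gripper":100},
    {"dx":0,"dy":72,"dz":0,"spin":-0.04,"gripper":30},
    {"dx":0,"dy":72,"dz":0,"spin":-0.04,"gripper":10},
    {"dx":0,"dy":72,"dz":0,"spin":-0.04,"gripper":0},
    {"dx":0,"dy":72,"dz":0,"spin":-0.04,"gripper":0},
    {"dx":0,"dy":72,"dz":0,"spin":-0.04,"gripper":0}
  ],
  "grip_force": 40
}}

```text
time_s: 2.65
ee_pos: [0.5377, 0.0832, 0.2186]
ee_rot: [-1.121, -1.342, 1.338]
wrist_force: [-0.1, 0.2, -0.1]
grip_width: 0.0641
```

Call:
{"fn": "arm_command", "kwargs": {
  "rows": [
    {"dx":0,"dy":0,"dz":0,"spin":0,"gripper":0},
    {"dx":0,"dy":0,"dz":0,"spin":0,"gripper":0},
    {"dx":0,"dy":0,"dz":0,"spin":0,"gripper":0},
    {"dx":0,"dy":0,"dz":0,"spin":0,"gripper":0},
    {"dx":0,"dy":0,"dz":0,"spin":0,"gripper":0},
    {"dx":0,"dy":0,"dz":0,"spin":0,"gripper":0}
  ]
}}

```text
time_s: 3.15
ee_pos: [0.537, 0.0827, 0.217]
ee_rot: [-1.12, -1.339, 1.339]
wrist_force: [-0.1, 0.9, 0.3]
grip_width: 0.0246
```

Run:
```python
from h import *
from station import telemetry, eyes
s=telemetry.observe();print(s["time_s"],s["ee_pos"],s["wrist_force"],s["torque"],s["grip_width"])
print(togo(s,(0.5386,0.0838,0.2165),np.pi/2+0.178))
for n in["wrist","side"]:
    c=eyes.capture(n); cv2.imwrite(f"pics/{n}3.png",c["color"][:,:,::-1])
```

```text
3.15 [0.53696849 0.08271275 0.21704282] [-0.14659838  0.8935399   0.31321576] [ 0.02412362 -0.0441379  -0.04456132] 0.024644544231683392
(array([ 0.8,  0.5, -1.8]), np.float64(5.133508188226443e-05))
```

View pics/wrist3.png

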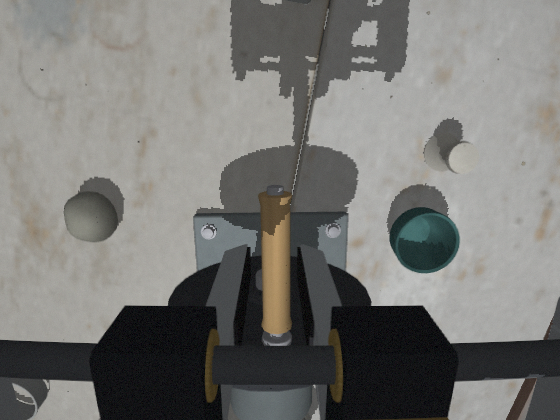

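View pics/side3.png

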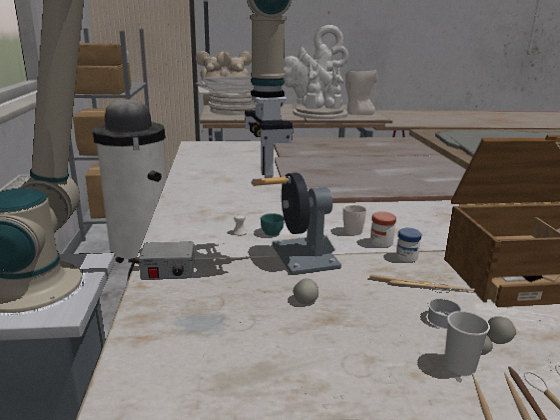

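The fingers straddle the handle (centre column about 277), squarely aligned with the plate edge (195–347, row 213). I let the grip finish closing.

Call:
{"fn": "arm_command", "kwargs": {
  "rows": [
    {"dx":0,"dy":0,"dz":0,"spin":0,"gripper":0},
    {"dx":0,"dy":0,"dz":0,"spin":0,"gripper":0},
    {"dx":0,"dy":0,"dz":0,"spin":0,"gripper":0},
    {"dx":0,"dy":0,"dz":0,"spin":0,"gripper":0},
    {"dx":0,"dy":0,"dz":0,"spin":0,"gripper":0},
    {"dx":0,"dy":0,"dz":0,"spin":0,"gripper":0}
  ],
  "grip_force": 45
}}

```text
time_s: 3.75
ee_pos: [0.5369, 0.0828, 0.2171]
ee_rot: [-1.12, -1.339, 1.339]
wrist_force: [-0.3, -0.2, -0.2]
grip_width: 0.0005
```

Run:
```python
from h import *
from station import telemetry, eyes
s=telemetry.observe();print(s["time_s"],s["ee_pos"],s["wrist_force"],s["torque"],s["grip_width"])
yaw=.178;n=np.array([-np.sin(yaw),np.cos(yaw),0])
print("lat tcp",n@s["ee_pos"])
c=eyes.capture("wrist"); cv2.imwrite(f"pics/wrist4.png",c["color"][:,:,::-1])
c=wristcam(c,s)
P=plane(c,(195,213),.014);Q=plane(c,(347,213),.014);print(P,Q,"plate lat",n@(P+Q)/2)
c=eyes.capture("scene"); cv2.imwrite(f"pics/scene4.png",c["color"][:,:,::-1])
```

```text
3.75 [0.53693827 0.08277674 0.2170705 ] [-0.31699414 -0.18937203 -0.20535508] [ 0.05212099 -0.01072925  0.00793019] 0.0005073232723617151
lat tcp -0.013602258713513069
[0.58597825 0.00621115 0.014     ] [0.5567377  0.16815652 0.014     ] plate lat -0.0153592047095046
```

View pics/wrist4.png

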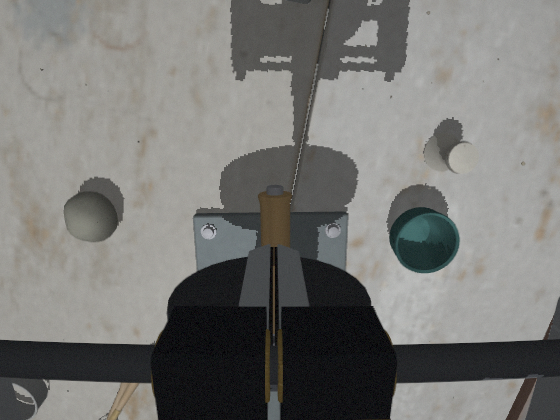

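The fingers closed fully (0.5 mm) and lie over the handle in the picture, so the handle wasn't between the pads. Checking where the TCP and fingertips really are.

Run:
```python
from h import *
from station import telemetry, eyes
s=telemetry.observe()
for n in["side","scene"]:
    c=eyes.capture(n); 
    print(n,"tcp,tip",proj(c,[s["ee_pos"],s["ee_pos"]+[0,0,-.025]]).round(1))
    x0,y0=(225,120); im=c["color"][y0:y0+120,x0:x0+130]
    cv2.imwrite(f"pics/{n}5.png",cv2.resize(im[:,:,::-1],None,fx=5,fy=5,interpolation=cv2.INTER_NEAREST))
```

```text
side tcp,tip [[265.9 178.5]
 [265.9 188.5]]
scene tcp,tip [[254.5 182.4]
 [254.6 192.8]]
```

View pics/side5.png

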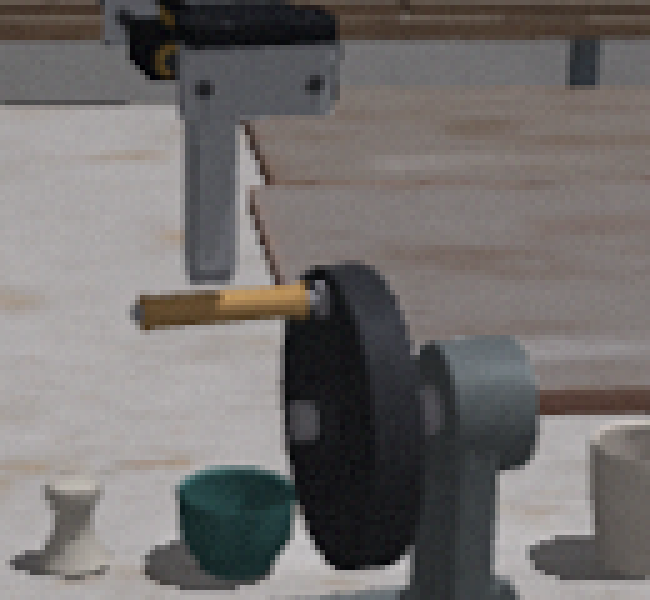

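View pics/scene5.png

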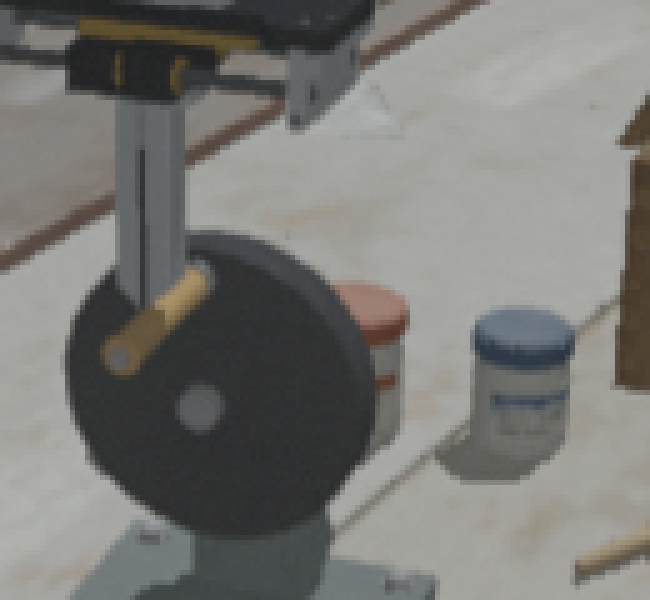

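Side view: the fingertips end at about (267,176), while I predicted row 188. They sit about 30 mm higher than assumed, just above the handle. I'll read `robot.finger_overhang` and triangulate the tip.

Run:
```python
from h import *
from station import telemetry, eyes, robot
print([a for a in dir(robot) if a[0]!='_'], robot.finger_overhang)
s=telemetry.observe();a=eyes.capture("scene");b=eyes.capture("side")
# side tip bottom centre (210/5+225,281/5+120); scene: slit bottom at (146/5+225, 305/5+120)
X,e=tri([ray(a,(225+146/5,120+303/5)),ray(b,(225+211/5,120+281/5))]);print("tip",X,e,s["ee_pos"])
# hypothesis: project expected gripper features
for z in(.192,.20,.21,.22,.23): print(z,proj(a,[*s["ee_pos"][:2],z]).round(1),proj(b,[*s["ee_pos"][:2],z]).round(1))
```

```text
['Unreachable', 'close_job', 'finger_overhang'] 0.025
tip [0.53976563 0.08546087 0.22068752] [np.float64(0.0010812930290497972), np.float64(0.0010812930290497761)] [0.53694008 0.08278765 0.21706776]
0.192 [[254.6 192.8]] [[265.9 188.5]]
0.2 [[254.6 189.5]] [[265.9 185.3]]
0.21 [[254.5 185.3]] [[265.9 181.3]]
0.22 [[254.5 181.1]] [[266.  177.3]]
0.23 [[254.4 176.9]] [[266.  173.2]]
```

Run:
```python
from h import *
from station import telemetry, eyes, robot
s=telemetry.observe();a=eyes.capture("scene");b=eyes.capture("side")
Rm=Ro.from_rotvec(s["ee_rot"]).as_matrix()
f=lambda u,v:tri([ray(a,(225+u[0]/5,120+u[1]/5)),ray(b,(225+v[0]/5,120+v[1]/5))])
for nm,u,v in(("plate near",(297,127),(180,118)),("plate far",(358,85),(338,113)),("tip",(146,303),(211,281)),("finger top",(146,100),(211,110))):
    X,e=f(u,v);print(nm,X.round(4),round(e[0],4),"tool",(Rm.T@(X-s["ee_pos"])).round(4))
w=eyes.capture("wrist");T=w["T_tool_cam"]
def wp(p):
    q=np.linalg.inv(T)@np.r_[p,1];return cv2.projectPoints(q[:3].reshape(1,3),np.zeros(3),np.zeros(3),K(w),w["distortion"])[0].ravel()
for y in(.025,0.006,0,-.004): print(y,wp([0,y,0.008]).round(1),wp([0,y,-0.008]).round(1))
```

```text
plate near [ 5.196e-01 -1.000e-04  3.222e-01] 0.0006 tool [-0.0784 -0.1051  0.0318]
plate far [0.5877 0.0104 0.3196] 0.001 tool [-0.0802 -0.1026 -0.0372]
tip [0.5398 0.0855 0.2207] 0.0011 tool [ 0.0021 -0.0036 -0.0033]
finger top [0.5403 0.0846 0.3079] 0.0038 tool [ 0.0012 -0.0909 -0.0036]
0.025 [272.1 227.8] [272.1 253. ]
0.006 [272.  238.9] [272. 266.]
0 [271.9 242.8] [271.9 270.6]
-0.004 [271.9 245.6] [271.9 273.9]
```

Three views agree that the fingertips sit at tool y ≈ −4 mm, not +25 mm as stated. The gripper body is also about 30 mm further back than stated. I go by the pictures: the grasp point is at tool y ≈ −23 mm. I'll open, go 29 mm deeper and close again.

Call:
{"fn": "arm_command", "kwargs": {
  "rows": [
    {"dx":0,"dy":-3,"dz":0,"spin":0,"gripper":60},
    {"dx":0,"dy":-3,"dz":0,"spin":0,"gripper":60},
    {"dx":0,"dy":-3,"dz":0,"spin":0,"gripper":60},
    {"dx":0,"dy":-3,"dz":0,"spin":0,"gripper":60},
    {"dx":0,"dy":-3,"dz":0,"spin":0,"gripper":60},
    {"dx":0,"dy":-3,"dz":0,"spin":0,"gripper":60},
    {"dx":0,"dy":-3,"dz":0,"spin":0,"gripper":60},
    {"dx":0,"dy":-3,"dz":0,"spin":0,"gripper":60}
  ]
}}

```text
time_s: 4.87
ee_pos: [0.5369, 0.0828, 0.22]
ee_rot: [-1.119, -1.339, 1.339]
wrist_force: [-0.3, -0.4, 0.1]
grip_width: 0.0505
```

Call:
{"fn": "arm_command", "kwargs": {
  "rows": [
    {"dx":0,"dy":12,"dz":0,"spin":0,"gripper":60},
    {"dx":0,"dy":24,"dz":0,"spin":0,"gripper":60},
    {"dx":0,"dy":32.5,"dz":0,"spin":0,"gripper":60},
    {"dx":0,"dy":32.5,"dz":0,"spin":0,"gripper":0},
    {"dx":0,"dy":32.5,"dz":0,"spin":0,"gripper":0},
    {"dx":0,"dy":32.5,"dz":0,"spin":0,"gripper":0},
    {"dx":0,"dy":32.5,"dz":0,"spin":0,"gripper":0},
    {"dx":0,"dy":32.5,"dz":0,"spin":0,"gripper":0}
  ]
}}

```text
time_s: 5.53
ee_pos: [0.5374, 0.0828, 0.1882]
ee_rot: [-1.121, -1.34, 1.339]
wrist_force: [0.0, -0.2, 0.4]
grip_width: 0.0266
```

Call:
{"fn": "arm_command", "kwargs": {
  "rows": [
    {"dx":0,"dy":0,"dz":0,"spin":0,"gripper":0},
    {"dx":0,"dy":0,"dz":0,"spin":0,"gripper":0},
    {"dx":0,"dy":0,"dz":0,"spin":0,"gripper":0},
    {"dx":0,"dy":0,"dz":0,"spin":0,"gripper":0},
    {"dx":0,"dy":0,"dz":0,"spin":0,"gripper":0},
    {"dx":0,"dy":0,"dz":0,"spin":0,"gripper":0}
  ]
}}

```text
time_s: 6.03
ee_pos: [0.5372, 0.083, 0.1879]
ee_rot: [-1.12, -1.34, 1.339]
wrist_force: [0.2, 0.6, 2.1]
grip_width: 0.0148
```

Run:
```python
from h import *
from station import telemetry, eyes
s=telemetry.observe();print(s)
for n in["side","scene"]:
    c=eyes.capture(n); x0,y0=(225,120); im=c["color"][y0:y0+120,x0:x0+130]
    cv2.imwrite(f"pics/{n}6.png",cv2.resize(im[:,:,::-1],None,fx=4,fy=4,interpolation=cv2.INTER_NEAREST))
```

```text
{'time_s': 6.0333, 'q': array([ 2.49189361e-02,  2.34938235e-01,  1.59135830e+00,  4.25502043e-04,
        1.31450920e+00, -1.72425251e+00]), 'joint_vel': array([-0.00036089,  0.001578  , -0.00101976, -0.00036872, -0.00051879,
        0.00103302]), 'joint_efforts': array([ -0.60318438, -36.34883523, -22.41125822,  -0.36684059,
         0.07293249,   0.06993206]), 'ee_pos': array([0.53715973, 0.082973  , 0.1879029 ]), 'ee_rot': array([-1.11989041, -1.34009579,  1.33864909]), 'wrist_force': array([0.219869  , 0.58580385, 2.09547471]), 'torque': array([0.24570027, 0.04520027, 0.105925  ]), 'grip_width': 0.014838827304687907}
```

View pics/side6.png

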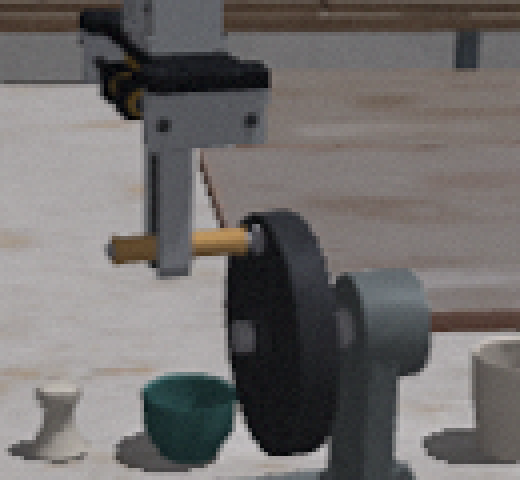

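View pics/scene6.png

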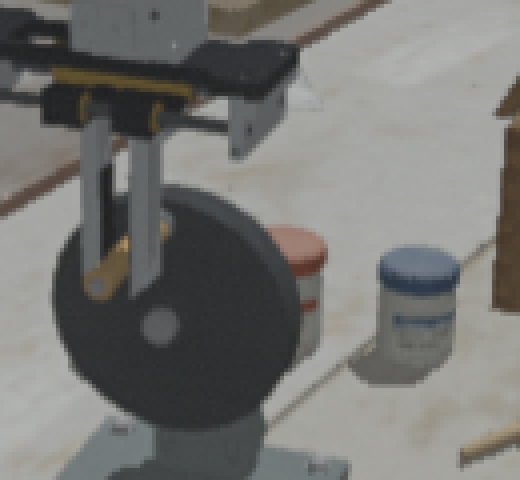

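Gripped: width 14.8 mm on the 16 mm sleeve, and both views show the pads on the handle. Working out the rows for a full anticlockwise turn at 3° per row.

Run:
```python
import numpy as np
r=60
for k in range(15):
    a=np.deg2rad(24*k+3*np.arange(9)); x=r*np.sin(a); y=-r*np.cos(a)
    print(k*24,[(round(x[i]-x[0],1),round(y[i]-y[0],1)) for i in range(1,9)])
```

```text
0 [(np.float64(3.1), np.float64(0.1)), (np.float64(6.3), np.float64(0.3)), (np.float64(9.4), np.float64(0.7)), (np.float64(12.5), np.float64(1.3)), (np.float64(15.5), np.float64(2.0)), (np.float64(18.5), np.float64(2.9)), (np.float64(21.5), np.float64(4.0)), (np.float64(24.4), np.float64(5.2))]
24 [(np.float64(2.8), np.float64(1.4)), (np.float64(5.6), np.float64(2.9)), (np.float64(8.3), np.float64(4.5)), (np.float64(10.9), np.float64(6.3)), (np.float64(13.4), np.float64(8.2)), (np.float64(15.7), np.float64(10.2)), (np.float64(18.0), np.float64(12.4)), (np.float64(20.2), np.float64(14.7))]
48 [(np.float64(2.0), np.float64(2.4)), (np.float64(4.0), np.float64(4.9)), (np.float64(5.7), np.float64(7.5)), (np.float64(7.4), np.float64(10.1)), (np.float64(8.9), np.float64(12.9)), (np.float64(10.2), np.float64(15.7)), (np.float64(11.4), np.float64(18.6)), (np.float64(12.5), np.float64(21.6))]
72 [(np.float64(0.9), np.float64(3.0)), (np.float64(1.6), np.float64(6.1)), (np.float64(2.2), np.float64(9.2)), (np.float64(2.6), np.float64(12.3)), (np.float64(2.9), np.float64(15.4)), (np.float64(2.9), 
[... 2798 characters left out ...]
16.7)), (np.float64(10.4), np.float64(-19.2)), (np.float64(12.5), np.float64(-21.6))]
312 [(np.float64(2.2), np.float64(-2.3)), (np.float64(4.4), np.float64(-4.4)), (np.float64(6.8), np.float64(-6.5)), (np.float64(9.3), np.float64(-8.4)), (np.float64(11.9), np.float64(-10.2)), (np.float64(14.6), np.float64(-11.8)), (np.float64(17.3), np.float64(-13.3)), (np.float64(20.2), np.float64(-14.7))]
336 [(np.float64(2.9), np.float64(-1.2)), (np.float64(5.9), np.float64(-2.3)), (np.float64(8.9), np.float64(-3.1)), (np.float64(11.9), np.float64(-3.9)), (np.float64(15.0), np.float64(-4.4)), (np.float64(18.1), np.float64(-4.9)), (np.float64(21.3), np.float64(-5.1)), (np.float64(24.4), np.float64(-5.2))]
```

Call:
{"fn": "arm_command", "kwargs": {
  "rows": [
    {"dx":3.1,"dy":0.1,"dz":0,"spin":0,"gripper":0},
    {"dx":6.3,"dy":0.3,"dz":0,"spin":0,"gripper":0},
    {"dx":9.4,"dy":0.7,"dz":0,"spin":0,"gripper":0},
    {"dx":12.5,"dy":1.3,"dz":0,"spin":0,"gripper":0},
    {"dx":15.5,"dy":2.0,"dz":0,"spin":0,"gripper":0},
    {"dx":18.5,"dy":2.9,"dz":0,"spin":0,"gripper":0},
    {"dx":21.5,"dy":4.0,"dz":0,"spin":0,"gripper":0},
    {"dx":24.4,"dy":5.2,"dz":0,"spin":0,"gripper":0}
  ],
  "grip_force": 50
}}

```text
time_s: 6.8
ee_pos: [0.5334, 0.1028, 0.1829]
ee_rot: [-1.126, -1.336, 1.345]
wrist_force: [0.6, -8.8, 4.2]
grip_width: 0.015
```

Run:
```python
from h import *
from station import telemetry
s=telemetry.observe();print({k:np.round(v,3) for k,v in s.items()})
```

```text
{'time_s': np.float64(6.8), 'q': array([ 0.068,  0.238,  1.6  , -0.008,  1.302, -1.679]), 'joint_vel': array([ 0.063,  0.009,  0.024,  0.001, -0.031,  0.064]), 'joint_efforts': array([  4.223, -35.519, -21.765,   2.971,   0.042,  -0.091]), 'ee_pos': array([0.533, 0.103, 0.183]), 'ee_rot': array([-1.126, -1.336,  1.345]), 'wrist_force': array([ 0.588, -8.765,  4.153]), 'torque': array([-1.454, -0.09 , -0.01 ]), 'grip_width': np.float64(0.015)}
```

Turning works: the wheel follows, and there's about 9.7 N of resistance here. Continuing round.

Call:
{"fn": "arm_command", "kwargs": {
  "rows": [
    {"dx":2.8,"dy":1.4,"dz":0,"spin":0,"gripper":0},
    {"dx":5.6,"dy":2.9,"dz":0,"spin":0,"gripper":0},
    {"dx":8.3,"dy":4.5,"dz":0,"spin":0,"gripper":0},
    {"dx":10.9,"dy":6.3,"dz":0,"spin":0,"gripper":0},
    {"dx":13.4,"dy":8.2,"dz":0,"spin":0,"gripper":0},
    {"dx":15.7,"dy":10.2,"dz":0,"spin":0,"gripper":0},
    {"dx":18.0,"dy":12.4,"dz":0,"spin":0,"gripper":0},
    {"dx":20.2,"dy":14.7,"dz":0,"spin":0,"gripper":0}
  ]
}}

```text
time_s: 7.47
ee_pos: [0.5295, 0.1228, 0.1681]
ee_rot: [-1.126, -1.336, 1.345]
wrist_force: [0.6, -9.2, 3.9]
grip_width: 0.0147
```

Call:
{"fn": "arm_command", "kwargs": {
  "rows": [
    {"dx":2.0,"dy":2.4,"dz":0,"spin":0,"gripper":0},
    {"dx":4.0,"dy":4.9,"dz":0,"spin":0,"gripper":0},
    {"dx":5.7,"dy":7.5,"dz":0,"spin":0,"gripper":0},
    {"dx":7.4,"dy":10.1,"dz":0,"spin":0,"gripper":0},
    {"dx":8.9,"dy":12.9,"dz":0,"spin":0,"gripper":0},
    {"dx":10.2,"dy":15.7,"dz":0,"spin":0,"gripper":0},
    {"dx":11.4,"dy":18.6,"dz":0,"spin":0,"gripper":0},
    {"dx":12.5,"dy":21.6,"dz":0,"spin":0,"gripper":0}
  ]
}}

```text
time_s: 8.13
ee_pos: [0.5271, 0.1351, 0.1466]
ee_rot: [-1.125, -1.336, 1.346]
wrist_force: [-0.7, -8.4, 5.4]
grip_width: 0.0146
```

Call:
{"fn": "arm_command", "kwargs": {
  "rows": [
    {"dx":0.9,"dy":3.0,"dz":0,"spin":0,"gripper":0},
    {"dx":1.6,"dy":6.1,"dz":0,"spin":0,"gripper":0},
    {"dx":2.2,"dy":9.2,"dz":0,"spin":0,"gripper":0},
    {"dx":2.6,"dy":12.3,"dz":0,"spin":0,"gripper":0},
    {"dx":2.9,"dy":15.4,"dz":0,"spin":0,"gripper":0},
    {"dx":2.9,"dy":18.5,"dz":0,"spin":0,"gripper":0},
    {"dx":2.9,"dy":21.7,"dz":0,"spin":0,"gripper":0},
    {"dx":2.6,"dy":24.8,"dz":0,"spin":0,"gripper":0}
  ]
}}

```text
time_s: 8.8
ee_pos: [0.5266, 0.1377, 0.122]
ee_rot: [-1.125, -1.337, 1.346]
wrist_force: [-0.5, -8.4, 7.3]
grip_width: 0.0147
```

Run:
```python
from h import *
from station import telemetry,eyes
s=telemetry.observe();print({k:np.round(v,3) for k,v in s.items()})
c=eyes.capture("scene"); x0,y0=(200,110); im=c["color"][y0:y0+150,x0:x0+160]
cv2.imwrite("pics/scene7.png",cv2.resize(im[:,:,::-1],None,fx=4,fy=4,interpolation=cv2.INTER_NEAREST))
```

```text
{'time_s': np.float64(8.8), 'q': array([ 0.133,  0.286,  1.693, -0.008,  1.163, -1.614]), 'joint_vel': array([-0.005,  0.032,  0.054,  0.001, -0.089, -0.006]), 'joint_efforts': array([  4.453, -34.993, -20.202,   2.8  ,  -0.608,  -0.045]), 'ee_pos': array([0.527, 0.138, 0.122]), 'ee_rot': array([-1.125, -1.337,  1.346]), 'wrist_force': array([-0.483, -8.431,  7.313]), 'torque': array([-1.556,  0.147, -0.065]), 'grip_width': np.float64(0.015)}
```

View pics/scene7.png

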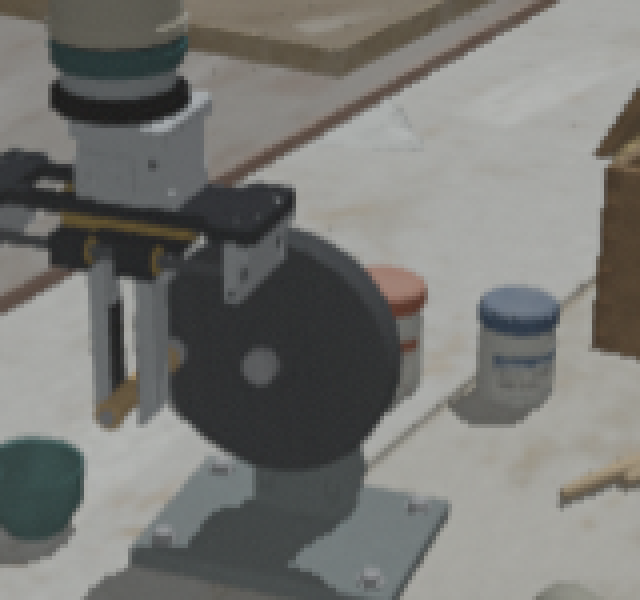

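The handle is at the left of its circle and the grip is good; the bowl is well clear. The radial pull of about 8 N says my circle is about 4 mm too far left, so I'll blend in −3.5 mm.

Call:
{"fn": "arm_command", "kwargs": {
  "rows": [
    {"dx":-0.9,"dy":3.1,"dz":0,"spin":0,"gripper":0},
    {"dx":-2.0,"dy":6.2,"dz":0,"spin":0,"gripper":0},
    {"dx":-3.2,"dy":9.3,"dz":0,"spin":0,"gripper":0},
    {"dx":-4.6,"dy":12.3,"dz":0,"spin":0,"gripper":0},
    {"dx":-6.2,"dy":15.2,"dz":0,"spin":0,"gripper":0},
    {"dx":-7.9,"dy":18.1,"dz":0,"spin":0,"gripper":0},
    {"dx":-9.7,"dy":21.0,"dz":0,"spin":0,"gripper":0},
    {"dx":-11.2,"dy":23.7,"dz":0,"spin":0,"gripper":0}
  ]
}}

```text
time_s: 9.52
ee_pos: [0.5281, 0.13, 0.0981]
ee_rot: [-1.12, -1.339, 1.34]
wrist_force: [-1.3, -1.1, 6.2]
grip_width: 0.0146
```

Call:
{"fn": "arm_command", "kwargs": {
  "rows": [
    {"dx":-1.6,"dy":2.7,"dz":0,"spin":0,"gripper":0},
    {"dx":-3.4,"dy":5.3,"dz":0,"spin":0,"gripper":0},
    {"dx":-5.3,"dy":7.8,"dz":0,"spin":0,"gripper":0},
    {"dx":-7.4,"dy":10.1,"dz":0,"spin":0,"gripper":0},
    {"dx":-9.5,"dy":12.4,"dz":0,"spin":0,"gripper":0},
    {"dx":-11.8,"dy":14.6,"dz":0,"spin":0,"gripper":0},
    {"dx":-14.2,"dy":16.6,"dz":0,"spin":0,"gripper":0},
    {"dx":-16.7,"dy":18.5,"dz":0,"spin":0,"gripper":0}
  ]
}}

```text
time_s: 10.18
ee_pos: [0.5313, 0.1138, 0.0795]
ee_rot: [-1.12, -1.339, 1.34]
wrist_force: [-0.9, 0.2, 5.3]
grip_width: 0.0148
```

Call:
{"fn": "arm_command", "kwargs": {
  "rows": [
    {"dx":-2.6,"dy":1.8,"dz":0,"spin":0,"gripper":0},
    {"dx":-5.3,"dy":3.4,"dz":0,"spin":0,"gripper":0},
    {"dx":-8.0,"dy":4.9,"dz":0,"spin":0,"gripper":0},
    {"dx":-10.9,"dy":6.3,"dz":0,"spin":0,"gripper":0},
    {"dx":-13.8,"dy":7.5,"dz":0,"spin":0,"gripper":0},
    {"dx":-16.7,"dy":8.5,"dz":0,"spin":0,"gripper":0},
    {"dx":-19.7,"dy":9.4,"dz":0,"spin":0,"gripper":0},
    {"dx":-22.8,"dy":10.1,"dz":0,"spin":0,"gripper":0}
  ]
}}

```text
time_s: 10.85
ee_pos: [0.5355, 0.0917, 0.0693]
ee_rot: [-1.12, -1.34, 1.339]
wrist_force: [-0.3, 0.6, 4.1]
grip_width: 0.0143
```

Run:
```python
from h import *
from station import telemetry,eyes
s=telemetry.observe();print({k:np.round(v,3) for k,v in s.items()})
for n in("side","scene"):
  c=eyes.capture(n); x0,y0=(200,110); im=c["color"][y0:y0+150,x0:x0+160]
  cv2.imwrite(f"pics/{n}8.png",cv2.resize(im[:,:,::-1],None,fx=4,fy=4,interpolation=cv2.INTER_NEAREST))
```

```text
{'time_s': np.float64(10.85), 'q': array([ 0.041,  0.334,  1.769,  0.   ,  1.038, -1.708]), 'joint_vel': array([-0.07 ,  0.01 ,  0.011,  0.002, -0.022, -0.069]), 'joint_efforts': array([ -0.272, -37.221, -18.511,  -0.274,  -0.143,   0.129]), 'ee_pos': array([0.535, 0.092, 0.069]), 'ee_rot': array([-1.12 , -1.34 ,  1.339]), 'wrist_force': array([-0.274,  0.637,  4.095]), 'torque': array([0.215, 0.102, 0.056]), 'grip_width': np.float64(0.014)}
```

View pics/side8.png

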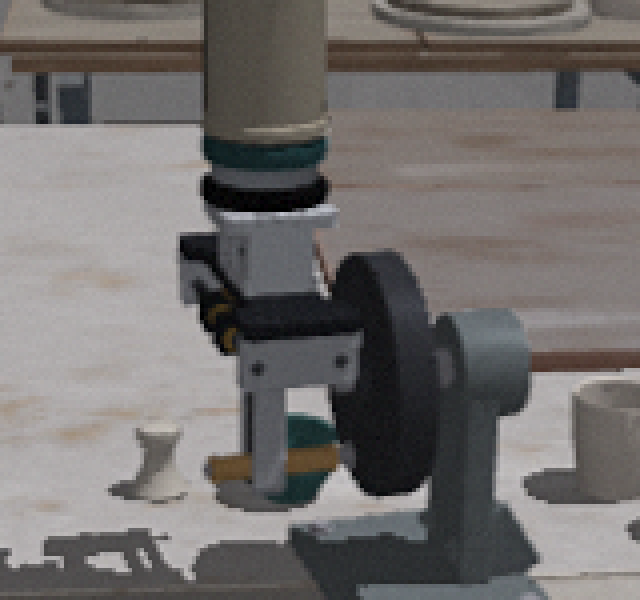

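The handle is nearly at the bottom, with the gripper clear of the wheel, plate and bowl. Resistance here is only about 0.5 N. I blend −1.5 mm of height out and continue.

Call:
{"fn": "arm_command", "kwargs": {
  "rows": [
    {"dx":-3.1,"dy":0.4,"dz":0,"spin":0,"gripper":0},
    {"dx":-6.2,"dy":0.6,"dz":0,"spin":0,"gripper":0},
    {"dx":-9.3,"dy":0.6,"dz":0,"spin":0,"gripper":0},
    {"dx":-12.5,"dy":0.5,"dz":0,"spin":0,"gripper":0},
    {"dx":-15.6,"dy":0.2,"dz":0,"spin":0,"gripper":0},
    {"dx":-18.7,"dy":-0.2,"dz":0,"spin":0,"gripper":0},
    {"dx":-21.9,"dy":-0.8,"dz":0,"spin":0,"gripper":0},
    {"dx":-24.9,"dy":-1.5,"dz":0,"spin":0,"gripper":0}
  ]
}}

```text
time_s: 11.62
ee_pos: [0.5402, 0.0666, 0.0698]
ee_rot: [-1.12, -1.339, 1.339]
wrist_force: [4.8, 0.6, -7.1]
grip_width: 0.0148
```

Call:
{"fn": "arm_command", "kwargs": {
  "rows": [
    {"dx":-3.1,"dy":-0.7,"dz":0,"spin":0,"gripper":0},
    {"dx":-6.1,"dy":-1.6,"dz":0,"spin":0,"gripper":0},
    {"dx":-9.0,"dy":-2.7,"dz":0,"spin":0,"gripper":0},
    {"dx":-11.9,"dy":-3.9,"dz":0,"spin":0,"gripper":0},
    {"dx":-14.8,"dy":-5.2,"dz":0,"spin":0,"gripper":0},
    {"dx":-17.5,"dy":-6.7,"dz":0,"spin":0,"gripper":0},
    {"dx":-20.2,"dy":-8.4,"dz":0,"spin":0,"gripper":0},
    {"dx":-22.8,"dy":-10.1,"dz":0,"spin":0,"gripper":0}
  ]
}}

```text
time_s: 12.28
ee_pos: [0.5447, 0.0432, 0.0807]
ee_rot: [-1.122, -1.34, 1.34]
wrist_force: [5.5, -1.7, -6.4]
grip_width: 0.0151
```

Call:
{"fn": "arm_command", "kwargs": {
  "rows": [
    {"dx":-2.5,"dy":-1.9,"dz":0,"spin":0,"gripper":0},
    {"dx":-4.9,"dy":-4.0,"dz":0,"spin":0,"gripper":0},
    {"dx":-7.2,"dy":-6.1,"dz":0,"spin":0,"gripper":0},
    {"dx":-9.3,"dy":-8.4,"dz":0,"spin":0,"gripper":0},
    {"dx":-11.4,"dy":-10.8,"dz":0,"spin":0,"gripper":0},
    {"dx":-13.3,"dy":-13.3,"dz":0,"spin":0,"gripper":0},
    {"dx":-15.1,"dy":-15.9,"dz":0,"spin":0,"gripper":0},
    {"dx":-16.7,"dy":-18.5,"dz":0,"spin":0,"gripper":0}
  ]
}}

```text
time_s: 12.95
ee_pos: [0.5479, 0.0271, 0.0997]
ee_rot: [-1.122, -1.34, 1.34]
wrist_force: [4.7, -1.4, -2.5]
grip_width: 0.0151
```

Call:
{"fn": "arm_command", "kwargs": {
  "rows": [
    {"dx":-1.5,"dy":-2.8,"dz":0,"spin":0,"gripper":0},
    {"dx":-2.9,"dy":-5.6,"dz":0,"spin":0,"gripper":0},
    {"dx":-4.1,"dy":-8.5,"dz":0,"spin":0,"gripper":0},
    {"dx":-5.1,"dy":-11.5,"dz":0,"spin":0,"gripper":0},
    {"dx":-6.0,"dy":-14.5,"dz":0,"spin":0,"gripper":0},
    {"dx":-6.7,"dy":-17.5,"dz":0,"spin":0,"gripper":0},
    {"dx":-7.3,"dy":-20.6,"dz":0,"spin":0,"gripper":0},
    {"dx":-7.7,"dy":-23.7,"dz":0,"spin":0,"gripper":0}
  ]
}}

```text
time_s: 13.62
ee_pos: [0.5492, 0.0202, 0.1235]
ee_rot: [-1.122, -1.341, 1.339]
wrist_force: [3.8, -0.4, -3.2]
grip_width: 0.0148
```

Call:
{"fn": "arm_command", "kwargs": {
  "rows": [
    {"dx":-0.2,"dy":-3.1,"dz":0,"spin":0,"gripper":0},
    {"dx":-0.3,"dy":-6.3,"dz":0,"spin":0,"gripper":0},
    {"dx":-0.2,"dy":-9.4,"dz":0,"spin":0,"gripper":0},
    {"dx":0.0,"dy":-12.5,"dz":0,"spin":0,"gripper":0},
    {"dx":0.4,"dy":-15.7,"dz":0,"spin":0,"gripper":0},
    {"dx":1.0,"dy":-18.7,"dz":0,"spin":0,"gripper":0},
    {"dx":1.7,"dy":-21.8,"dz":0,"spin":0,"gripper":0},
    {"dx":2.6,"dy":-24.8,"dz":0,"spin":0,"gripper":0}
  ]
}}

```text
time_s: 14.28
ee_pos: [0.5486, 0.0232, 0.148]
ee_rot: [-1.121, -1.341, 1.338]
wrist_force: [5.2, -0.1, -4.4]
grip_width: 0.0148
```

Run:
```python
from h import *
from station import telemetry,eyes
s=telemetry.observe();print({k:np.round(v,3) for k,v in s.items()})
for n in("side","scene"):
  c=eyes.capture(n); x0,y0=(200,110); im=c["color"][y0:y0+150,x0:x0+160]
  cv2.imwrite(f"pics/{n}9.png",cv2.resize(im[:,:,::-1],None,fx=4,fy=4,interpolation=cv2.INTER_NEAREST))
```

```text
{'time_s': np.float64(14.283), 'q': array([-0.085,  0.27 ,  1.646,  0.   ,  1.224, -1.834]), 'joint_vel': array([ 0.021, -0.03 , -0.051,  0.002,  0.083,  0.019]), 'joint_efforts': array([-1.4500e-01, -4.1351e+01, -2.0881e+01, -2.4600e-01,  2.0250e+00,
        3.5000e-02]), 'ee_pos': array([0.549, 0.023, 0.148]), 'ee_rot': array([-1.121, -1.341,  1.338]), 'wrist_force': array([ 5.184, -0.131, -4.439]), 'torque': array([ 0.067, -1.017,  0.085]), 'grip_width': np.float64(0.015)}
```

View pics/scene9.png

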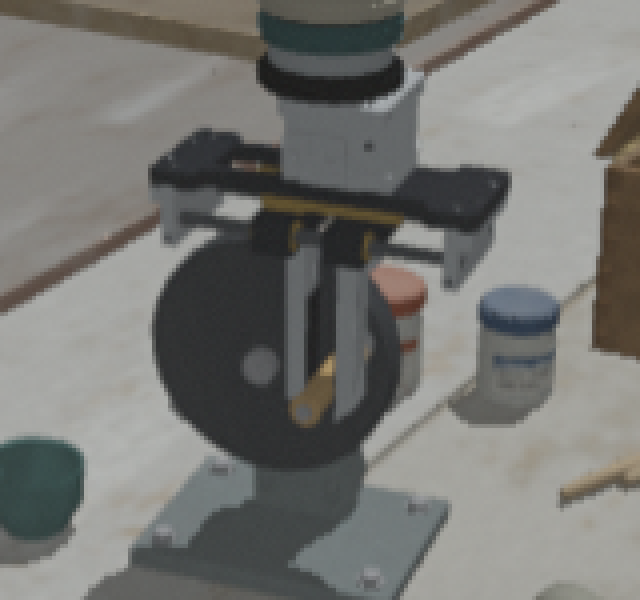

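The handle is at the right side and still held. Completing the turn, then going one more step past it.

Call:
{"fn": "arm_command", "kwargs": {
  "rows": [
    {"dx":1.0,"dy":-3.0,"dz":0,"spin":0,"gripper":0},
    {"dx":2.3,"dy":-5.9,"dz":0,"spin":0,"gripper":0},
    {"dx":3.6,"dy":-8.7,"dz":0,"spin":0,"gripper":0},
    {"dx":5.1,"dy":-11.5,"dz":0,"spin":0,"gripper":0},
    {"dx":6.7,"dy":-14.1,"dz":0,"spin":0,"gripper":0},
    {"dx":8.5,"dy":-16.7,"dz":0,"spin":0,"gripper":0},
    {"dx":10.4,"dy":-19.2,"dz":0,"spin":0,"gripper":0},
    {"dx":12.5,"dy":-21.6,"dz":0,"spin":0,"gripper":0}
  ]
}}

```text
time_s: 15.05
ee_pos: [0.5463, 0.0352, 0.1688]
ee_rot: [-1.121, -1.34, 1.339]
wrist_force: [7.3, -1.4, -7.8]
grip_width: 0.015
```

Call:
{"fn": "arm_command", "kwargs": {
  "rows": [
    {"dx":2.2,"dy":-2.3,"dz":0,"spin":0,"gripper":0},
    {"dx":4.4,"dy":-4.4,"dz":0,"spin":0,"gripper":0},
    {"dx":6.8,"dy":-6.5,"dz":0,"spin":0,"gripper":0},
    {"dx":9.3,"dy":-8.4,"dz":0,"spin":0,"gripper":0},
    {"dx":11.9,"dy":-10.2,"dz":0,"spin":0,"gripper":0},
    {"dx":14.6,"dy":-11.8,"dz":0,"spin":0,"gripper":0},
    {"dx":17.3,"dy":-13.3,"dz":0,"spin":0,"gripper":0},
    {"dx":20.2,"dy":-14.7,"dz":0,"spin":0,"gripper":0}
  ]
}}

```text
time_s: 15.72
ee_pos: [0.5426, 0.0539, 0.1829]
ee_rot: [-1.122, -1.338, 1.341]
wrist_force: [6.8, -3.3, -9.0]
grip_width: 0.015
```

Call:
{"fn": "arm_command", "kwargs": {
  "rows": [
    {"dx":2.9,"dy":-1.2,"dz":0,"spin":0,"gripper":0},
    {"dx":5.9,"dy":-2.3,"dz":0,"spin":0,"gripper":0},
    {"dx":8.9,"dy":-3.1,"dz":0,"spin":0,"gripper":0},
    {"dx":11.9,"dy":-3.9,"dz":0,"spin":0,"gripper":0},
    {"dx":15.0,"dy":-4.4,"dz":0,"spin":0,"gripper":0},
    {"dx":18.1,"dy":-4.9,"dz":0,"spin":0,"gripper":0},
    {"dx":21.3,"dy":-5.1,"dz":0,"spin":0,"gripper":0},
    {"dx":24.4,"dy":-5.2,"dz":0,"spin":0,"gripper":0}
  ]
}}

```text
time_s: 16.38
ee_pos: [0.5384, 0.0759, 0.1884]
ee_rot: [-1.125, -1.337, 1.344]
wrist_force: [6.6, -6.4, -7.1]
grip_width: 0.0149
```

Call:
{"fn": "arm_command", "kwargs": {
  "rows": [
    {"dx":3.1,"dy":0.1,"dz":0,"spin":0,"gripper":0},
    {"dx":6.3,"dy":0.3,"dz":0,"spin":0,"gripper":0},
    {"dx":9.4,"dy":0.7,"dz":0,"spin":0,"gripper":0},
    {"dx":12.5,"dy":1.3,"dz":0,"spin":0,"gripper":0},
    {"dx":15.5,"dy":2.0,"dz":0,"spin":0,"gripper":0},
    {"dx":18.5,"dy":2.9,"dz":0,"spin":0,"gripper":0},
    {"dx":21.5,"dy":4.0,"dz":0,"spin":0,"gripper":0},
    {"dx":24.4,"dy":5.2,"dz":0,"spin":0,"gripper":0}
  ]
}}

```text
time_s: 17.05
ee_pos: [0.534, 0.099, 0.1846]
ee_rot: [-1.127, -1.336, 1.345]
wrist_force: [4.6, -9.0, 0.7]
grip_width: 0.0149
```

Full turn done. Fitting the circle, then the tangential resistance as friction minus B·sin(θ+φ).

```bash
cat > fit.py <<'E'
from h import *
from scipy.optimize import least_squares
D=np.array([[.5334,.1028,.1829,.6,-8.8,4.2],[.5295,.1228,.1681,.6,-9.2,3.9],[.5271,.1351,.1466,-.7,-8.4,5.4],[.5266,.1377,.122,-.5,-8.4,7.3],
[.5281,.13,.0981,-1.3,-1.1,6.2],[.5313,.1138,.0795,-.9,.2,5.3],[.5355,.0917,.0693,-.3,.6,4.1],[.5402,.0666,.0698,4.8,.6,-7.1],[.5447,.0432,.0807,5.5,-1.7,-6.4],
[.5479,.0271,.0997,4.7,-1.4,-2.5],[.5492,.0202,.1235,3.8,-.4,-3.2],[.5486,.0232,.148,5.2,-.1,-4.4],[.5463,.0352,.1688,7.3,-1.4,-7.8],[.5426,.0539,.1829,6.8,-3.3,-9.0],
[.5384,.0759,.1884,6.6,-6.4,-7.1],[.534,.099,.1846,4.6,-9,.7]])
yaw=.178;n=np.array([-np.sin(yaw),np.cos(yaw),0])
lat=D[:,:3]@n;z=D[:,2]
f=lambda p:np.hypot(lat-p[0],z-p[1])-p[2]
q=least_squares(f,[-.015,.128,.06]);print("circle",q.x,np.abs(q.fun).max())
c=q.x;th=np.unwrap(np.arctan2(lat-c[0],z-c[1]))
if th[-1]<th[0]: pass
Fl=D[:,3:]@n;Fz=D[:,5];res=-(Fl*np.cos(th)-Fz*np.sin(th));rad=Fl*np.sin(th)+Fz*np.cos(th)
for label,sel in(("all",slice(None)),("no first",slice(4,None)),("even",slice(0,None,2)),("odd",slice(1,None,2))):
    t=th[sel];A=np.c_[np.ones_like(t),np.sin(t),np.cos(t)];x,*_=np.linalg.lstsq(A,res[sel],rcond=None)
    B=np.hypot(x[1],x[2]);phi=np.arctan2(-x[2],-x[1])
    print(label,"fric",x[0],"B",B,"phi",phi,"theta_final deg",np.rad2deg((np.pi-phi)%(2*np.pi)),"rms",np.std(A@x-res[sel]))
A=np.c_[np.ones_like(th),np.sin(th),np.cos(th)];x,*_=np.linalg.lstsq(A,res,rcond=None)
for i in range(len(th)):print(round(np.rad2deg(th[i])),res[i].round(2),(A[i]@x).round(2),"rad",rad[i].round(1),"ax",(D[i,3]*np.cos(yaw)+D[i,4]*np.sin(yaw)).round(1))
E
python3 fit.py
```

```text
circle [-0.01754458  0.12824318  0.06006786] 0.00029104385019282364
all fric 5.170027739310375 B 4.101858712045359 phi -1.997234577179564 theta_final deg 294.4331119699845 rms 0.49133392356361294
no first fric 5.151116336542457 B 4.0491830884722075 phi -2.0026877134174876 theta_final deg 294.74555366152737 rms 0.5431599278037192
even fric 5.251855722274172 B 3.956519575254182 phi -1.9324648909053135 theta_final deg 290.7220823060835 rms 0.5838506833897806
odd fric 5.082879954081862 B 4.252088078337276 phi -2.0571429963038854 theta_final deg 297.86561154310897 rms 0.21409341998440293
24 9.72 9.27 rad 0.3 ax -1.0
48 9.01 8.92 rad -4.2 ax -1.0
72 7.63 7.93 rad -6.1 ax -2.2
96 6.41 6.47 rad -8.9 ax -2.0
120 4.94 4.76 rad -3.8 ax -1.5
144 3.41 3.15 rad -4.1 ax -0.9
168 1.51 1.89 rad -3.9 ax -0.2
192 1.24 1.16 rad 7.0 ax 4.8
217 1.79 1.17 rad 6.7 ax 5.1
242 1.15 1.9 rad 3.1 ax 4.4
265 3.11 3.18 rad 1.3 ax 3.7
289 4.49 4.8 rad -0.5 ax 5.1
312 7.57 6.43 rad -3.3 ax 6.9
335 7.84 7.84 rad -6.3 ax 6.1
357 7.82 8.81 rad -6.7 ax 5.4
380 9.33 9.26 rad -2.6 ax 2.9
```

The fit is clean: circle radius 60.07 mm, friction 5.17 N, B 4.1 N, rms 0.5 N. It puts the slug straight down at θ ≈ 294°. I cross-check with a clockwise pass back through that angle to about 240°.

Call:
{"fn": "arm_command", "kwargs": {
  "rows": [
    {"dx":-2.9,"dy":-1.1,"dz":-0.2,"spin":0,"gripper":0},
    {"dx":-5.9,"dy":-2.0,"dz":-0.4,"spin":0,"gripper":0},
    {"dx":-8.9,"dy":-2.6,"dz":-0.6,"spin":0,"gripper":0},
    {"dx":-11.9,"dy":-3.2,"dz":-0.8,"spin":0,"gripper":0},
    {"dx":-15.0,"dy":-3.5,"dz":-1.0,"spin":0,"gripper":0},
    {"dx":-18.1,"dy":-3.8,"dz":-1.2,"spin":0,"gripper":0},
    {"dx":-21.3,"dy":-3.8,"dz":-1.4,"spin":0,"gripper":0},
    {"dx":-24.4,"dy":-3.7,"dz":-1.5,"spin":0,"gripper":0}
  ]
}}

```text
time_s: 17.72
ee_pos: [0.5378, 0.0796, 0.188]
ee_rot: [-1.118, -1.338, 1.34]
wrist_force: [-2.8, 0.5, 2.4]
grip_width: 0.0152
```

Call:
{"fn": "arm_command", "kwargs": {
  "rows": [
    {"dx":-3.1,"dy":0.1,"dz":0,"spin":0,"gripper":0},
    {"dx":-6.3,"dy":0.3,"dz":0,"spin":0,"gripper":0},
    {"dx":-9.4,"dy":0.7,"dz":0,"spin":0,"gripper":0},
    {"dx":-12.5,"dy":1.3,"dz":0,"spin":0,"gripper":0},
    {"dx":-15.5,"dy":2.0,"dz":0,"spin":0,"gripper":0},
    {"dx":-18.5,"dy":2.9,"dz":0,"spin":0,"gripper":0},
    {"dx":-21.5,"dy":4.0,"dz":0,"spin":0,"gripper":0},
    {"dx":-24.4,"dy":5.2,"dz":0,"spin":0,"gripper":0}
  ]
}}

```text
time_s: 18.38
ee_pos: [0.5426, 0.0547, 0.1827]
ee_rot: [-1.12, -1.338, 1.341]
wrist_force: [-4.6, -0.0, 4.8]
grip_width: 0.0149
```

Call:
{"fn": "arm_command", "kwargs": {
  "rows": [
    {"dx":-2.8,"dy":1.4,"dz":0,"spin":0,"gripper":0},
    {"dx":-5.6,"dy":2.9,"dz":0,"spin":0,"gripper":0},
    {"dx":-8.3,"dy":4.5,"dz":0,"spin":0,"gripper":0},
    {"dx":-10.9,"dy":6.3,"dz":0,"spin":0,"gripper":0},
    {"dx":-13.4,"dy":8.2,"dz":0,"spin":0,"gripper":0},
    {"dx":-15.7,"dy":10.2,"dz":0,"spin":0,"gripper":0},
    {"dx":-18.0,"dy":12.4,"dz":0,"spin":0,"gripper":0},
    {"dx":-20.2,"dy":14.7,"dz":0,"spin":0,"gripper":0}
  ]
}}

```text
time_s: 19.05
ee_pos: [0.5465, 0.0348, 0.1679]
ee_rot: [-1.12, -1.338, 1.34]
wrist_force: [-3.8, 0.5, 5.2]
grip_width: 0.0144
```

Call:
{"fn": "arm_command", "kwargs": {
  "rows": [
    {"dx":-2.0,"dy":2.4,"dz":0,"spin":0,"gripper":0},
    {"dx":-4.0,"dy":4.9,"dz":0,"spin":0,"gripper":0},
    {"dx":-5.7,"dy":7.5,"dz":0,"spin":0,"gripper":0},
    {"dx":-7.4,"dy":10.1,"dz":0,"spin":0,"gripper":0},
    {"dx":-8.9,"dy":12.9,"dz":0,"spin":0,"gripper":0},
    {"dx":-10.2,"dy":15.7,"dz":0,"spin":0,"gripper":0},
    {"dx":-11.4,"dy":18.6,"dz":0,"spin":0,"gripper":0},
    {"dx":-12.5,"dy":21.6,"dz":0,"spin":0,"gripper":0}
  ]
}}

```text
time_s: 19.72
ee_pos: [0.5488, 0.0227, 0.1463]
ee_rot: [-1.12, -1.338, 1.34]
wrist_force: [-3.9, -0.6, 5.4]
grip_width: 0.015
```

Call:
{"fn": "arm_command", "kwargs": {
  "rows": [
    {"dx":-0.9,"dy":3.0,"dz":0,"spin":0,"gripper":0},
    {"dx":-1.6,"dy":6.1,"dz":0,"spin":0,"gripper":0},
    {"dx":-2.2,"dy":9.2,"dz":0,"spin":0,"gripper":0},
    {"dx":-2.6,"dy":12.3,"dz":0,"spin":0,"gripper":0},
    {"dx":-2.9,"dy":15.4,"dz":0,"spin":0,"gripper":0},
    {"dx":-2.9,"dy":18.5,"dz":0,"spin":0,"gripper":0},
    {"dx":-2.9,"dy":21.7,"dz":0,"spin":0,"gripper":0},
    {"dx":-2.6,"dy":24.8,"dz":0,"spin":0,"gripper":0}
  ]
}}

```text
time_s: 20.38
ee_pos: [0.5493, 0.0202, 0.1217]
ee_rot: [-1.12, -1.339, 1.34]
wrist_force: [-4.5, 0.4, 7.0]
grip_width: 0.0151
```

Call:
{"fn": "arm_command", "kwargs": {
  "rows": [
    {"dx":0.4,"dy":3.1,"dz":0,"spin":0,"gripper":0},
    {"dx":1.0,"dy":6.2,"dz":0,"spin":0,"gripper":0},
    {"dx":1.7,"dy":9.3,"dz":0,"spin":0,"gripper":0},
    {"dx":2.6,"dy":12.3,"dz":0,"spin":0,"gripper":0},
    {"dx":3.7,"dy":15.2,"dz":0,"spin":0,"gripper":0},
    {"dx":4.9,"dy":18.1,"dz":0,"spin":0,"gripper":0},
    {"dx":6.2,"dy":21.0,"dz":0,"spin":0,"gripper":0},
    {"dx":7.7,"dy":23.7,"dz":0,"spin":0,"gripper":0}
  ]
}}

```text
time_s: 21.05
ee_pos: [0.5479, 0.0274, 0.0983]
ee_rot: [-1.121, -1.338, 1.341]
wrist_force: [-4.6, -1.4, 9.6]
grip_width: 0.0146
```

```bash
cat >> fit.py <<'E'
print("--- both")
D2=np.array([[.5378,.0796,.188,-2.8,.5,2.4],[.5426,.0547,.1827,-4.6,0,4.8],[.5465,.0348,.1679,-3.8,.5,5.2],[.5488,.0227,.1463,-3.9,-.6,5.4],[.5493,.0202,.1217,-4.5,.4,7.0],[.5479,.0274,.0983,-4.6,-1.4,9.6]])
E2=np.r_[D,D2];sg=np.r_[np.ones(len(D)),-np.ones(len(D2))]
l2=E2[:,:3]@n;t2=np.arctan2(l2-c[0],E2[:,2]-c[1]);Fl=E2[:,3:]@n
Ft=-(Fl*np.cos(t2)-E2[:,5]*np.sin(t2))
for lab,m in(("both",np.ones(len(t2),bool)),("back only+fric fixed",sg<0)):
    if m.all(): A=np.c_[sg,np.sin(t2),np.cos(t2)];y=Ft
    else: A=np.c_[np.sin(t2),np.cos(t2)][m];y=(Ft-5.17*sg)[m]
    x=np.linalg.lstsq(A,y,rcond=None)[0];phi=np.arctan2(-x[-1],-x[-2])
    print(lab,x,np.hypot(*x[-2:]),"final",np.rad2deg((np.pi-phi)%(2*np.pi)),"rms",np.std(A@x-y))
    print(np.c_[np.rad2deg(t2[m])%360,y,A@x][-6:].round(1))
thf=np.deg2rad(294);L=c[0]+c[2]*np.sin(thf);Z=c[1]+c[2]*np.cos(thf);print("target lat,z",L,Z)
E
python3 fit.py | sed -n '/both/,$p'
```

```text
--- both
both [5.15780128 1.68724632 3.7256685 ] 4.089915149092008 final 294.3643819695319 rms 0.4789963588038512
[[  0.6  -1.   -1.4]
 [335.6  -2.7  -2.5]
 [311.4  -4.7  -4. ]
 [287.5  -5.2  -5.6]
 [263.8  -6.8  -7.2]
 [240.3  -8.6  -8.5]]
back only+fric fixed [1.64421985 3.69258656] 4.042110144169294 final 294.0022582082854 rms 0.44379305232637717
[[  0.6   4.2   3.7]
 [335.6   2.4   2.7]
 [311.4   0.5   1.2]
 [287.5  -0.   -0.5]
 [263.8  -1.7  -2. ]
 [240.3  -3.4  -3.3]]
target lat,z -0.07241929752661008 0.152674982598556
```

Both directions agree on 294°. Moving forward to it.

Call:
{"fn": "arm_command", "kwargs": {
  "rows": [
    {"dx":-1.5,"dy":-2.8,"dz":0,"spin":0,"gripper":0},
    {"dx":-2.9,"dy":-5.6,"dz":0,"spin":0,"gripper":0},
    {"dx":-4.1,"dy":-8.5,"dz":0,"spin":0,"gripper":0},
    {"dx":-5.1,"dy":-11.5,"dz":0,"spin":0,"gripper":0},
    {"dx":-6.0,"dy":-14.5,"dz":0,"spin":0,"gripper":0},
    {"dx":-6.7,"dy":-17.5,"dz":0,"spin":0,"gripper":0},
    {"dx":-7.3,"dy":-20.6,"dz":0,"spin":0,"gripper":0},
    {"dx":-7.7,"dy":-23.7,"dz":0,"spin":0,"gripper":0}
  ]
}}

```text
time_s: 21.72
ee_pos: [0.5493, 0.0203, 0.1213]
ee_rot: [-1.119, -1.338, 1.34]
wrist_force: [-1.8, -1.5, -4.4]
grip_width: 0.0144
```

Call:
{"fn": "arm_command", "kwargs": {
  "rows": [
    {"dx":-0.2,"dy":-3.1,"dz":0,"spin":0,"gripper":0},
    {"dx":-0.3,"dy":-6.3,"dz":0,"spin":0,"gripper":0},
    {"dx":-0.2,"dy":-9.4,"dz":0,"spin":0,"gripper":0},
    {"dx":0.0,"dy":-12.5,"dz":0,"spin":0,"gripper":0},
    {"dx":0.4,"dy":-15.7,"dz":0,"spin":0,"gripper":0},
    {"dx":1.0,"dy":-18.7,"dz":0,"spin":0,"gripper":0},
    {"dx":1.7,"dy":-21.8,"dz":0,"spin":0,"gripper":0},
    {"dx":2.6,"dy":-24.8,"dz":0,"spin":0,"gripper":0}
  ]
}}

```text
time_s: 22.38
ee_pos: [0.5488, 0.0228, 0.1463]
ee_rot: [-1.12, -1.338, 1.341]
wrist_force: [-3.9, -4.9, -4.5]
grip_width: 0.0147
```

Call:
{"fn": "arm_command", "kwargs": {
  "rows": [
    {"dx":1.0,"dy":-3.0,"dz":0,"spin":0,"gripper":0},
    {"dx":2.3,"dy":-5.9,"dz":0,"spin":0,"gripper":0},
    {"dx":3.0,"dy":-7.3,"dz":0,"spin":0,"gripper":0},
    {"dx":3.0,"dy":-7.3,"dz":0,"spin":0,"gripper":0},
    {"dx":3.0,"dy":-7.3,"dz":0,"spin":0,"gripper":0},
    {"dx":3.0,"dy":-7.3,"dz":0,"spin":0,"gripper":0}
  ]
}}

```text
time_s: 22.88
ee_pos: [0.5483, 0.0257, 0.1539]
ee_rot: [-1.12, -1.338, 1.341]
wrist_force: [-4.6, -5.2, -0.9]
grip_width: 0.0147
```

```bash
cat > ck.py <<'E'
from h import *
from station import telemetry,eyes
s=telemetry.observe();n=np.array([-np.sin(.178),np.cos(.178),0])
print("theta",np.rad2deg(np.arctan2(n@s["ee_pos"]+.01754,s["ee_pos"][2]-.12824))%360,s["time_s"],s["wrist_force"].round(1),s["joint_vel"].round(3),s["grip_width"])
E
python3 ck.py
```

```text
theta 295.31654589779174 22.8833 [-4.6 -5.2 -0.9] [-0.002  0.001 -0.     0.001  0.    -0.002] 0.014670682613710245
```

It stands at 295.3° and at rest. A short hold, then a last look.

Call:
{"fn": "arm_command", "kwargs": {
  "rows": [
    {"dx":0,"dy":0,"dz":0,"spin":0,"gripper":0},
    {"dx":0,"dy":0,"dz":0,"spin":0,"gripper":0},
    {"dx":0,"dy":0,"dz":0,"spin":0,"gripper":0},
    {"dx":0,"dy":0,"dz":0,"spin":0,"gripper":0},
    {"dx":0,"dy":0,"dz":0,"spin":0,"gripper":0},
    {"dx":0,"dy":0,"dz":0,"spin":0,"gripper":0}
  ]
}}

```text
time_s: 23.38
ee_pos: [0.5483, 0.0257, 0.1539]
ee_rot: [-1.12, -1.338, 1.341]
wrist_force: [-3.1, -5.0, -1.0]
grip_width: 0.0148
```

```bash
python3 ck.py
python3 - <<'E'
from h import *
from station import eyes
c=eyes.capture("scene"); im=c["color"][110:310,140:400]
cv2.imwrite("pics/sceneF.png",cv2.resize(im[:,:,::-1],None,fx=3,fy=3,interpolation=cv2.INTER_NEAREST))
E
```

```text
theta 295.335312038771 23.3833 [-3.1 -5.  -1. ] [-0.001 -0.001  0.001 -0.001 -0.001 -0.001] 0.014849036343362973
```

View pics/sceneF.png

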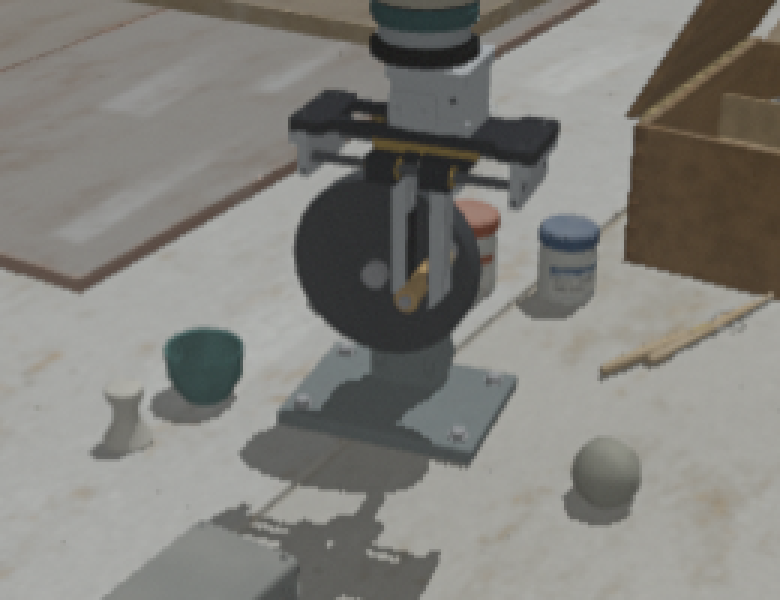

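The handle is held at the right of the wheel, around crop pixel (410,290). The bowl, stamp and clay stand where they were. Handing in.

```bash
python3 -c "
from station import robot
print(robot.close_job())"
```

```text
the job is handed in; nothing more can be done
None
```

I turned the wheel one full turn anticlockwise by the crank handle, then back about 140° as a check, and parked it with the heavy side down, still gripped. The job is handed in; it reports no verdict.

**Heavy side:** Resistance felt through the handle fits 5.17 N of friction plus 4.1 N of imbalance, to within 0.5 N rms. The slug is straight down with the crank at about 294°, and the forward pass and the return pass agree to half a degree.

**Last checks:**
- The wheel stood at 295.3°, about 1° from the target against an allowance of 18°.
- Joint speeds were near zero at 23.4 s. The grip was closed on the handle at 14.8 mm with a 50 N setting.
- The final picture shows the bowl, stamp and clay upright and where they were.

**What disagreed:**
- **Fingertips:** They were given as 25 mm ahead of the TCP, but the side, scene and wrist views all put them about 4 mm behind it. My first grip therefore closed on air above the handle, and I corrected it from the pictures.
- **Refused call:** One move call was refused because keys were missing from its rows; nothing moved.
- **Off-centre path:** My first circle was about 4 mm off sideways. It added up to about 9 N of radial force, well under the limits, until I corrected it.

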